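# Lock the sample chest and put its key away

## Task

Lock the sample chest with the red-headed key that is standing in its lock: turn the key clockwise until the brass bolt is fully shot into the keeper, then turn it back to the one position where it comes out, draw it out and leave it in the wooden key tray. Be gentle: feel for the stops and do not force or wrench the key, the lock or the chest, and leave the three jars where they stand.

Things in the scene. Friction and masses are not known exactly. Their poses are not given: they have to be found in the camera images.
- chest: grey steel sample chest, blue lid, 200 x 240 x 80 mm (x, y, z), fixed to the desk; origin at the centre of its underside, z up. On the lid a dark lock case, 70 x 70 mm, 22 mm high, its centre 5 mm towards -x from the chest's. Beyond the case's +x side, on the rear strip, is the steel keeper (18 mm high, 38 mm wide) that the bolt enters.
- lock_axis (a point): centre of the top of the round brass keyhole plate (40 mm across) on the lock case, 108 mm above the desk; z is the axis about which the key turns, x and y are the chest's. The plate with its slot sits turned by up to 0.35 rad either way, differently each time; that angle is not reported, only seen or felt.
- key_bow (a point): centre of the key's red plastic head, 28 mm wide (x) x 9 mm thick (y) x 36 mm high (z, up along the shaft), 26 mm above the keyhole plate. Loose key, about 40 g; grip the 9 mm thickness from above. At the start the key's +x is 0.82 rad anticlockwise (from above) of the chest's +x. Turning needs 0.02 N m, up to 0.07 N m while the bolt moves; over 0.1 N m means a stop, 0.2 N m is forcing it.
- key_foot (a point): lower end of the key's 5 mm steel shaft, 43 mm below the head's centre. A flat bit, 8 mm high, 5 mm thick, sticks out here 13 mm along the key's +x. At the start it is trapped under the plate: about 1 mm of play, 4 mm of lift. It comes out only at the anticlockwise stop (within about 0.1 rad), 0.4 to 1.2 rad anticlockwise of the start; raised 20 mm it is free.
- bolt (a joint): travel of the brass bolt towards the chest's +x, in m: 0 drawn back (as at the start), 0.012 fully shot. The key shoots it when turned clockwise 0.95 to 1.2 rad from the start, where it meets the clockwise stop; the bolt has about 2.5 N of friction and stays when the key is turned back.
- tray: dark wooden key tray with a grey lining, 160 x 160 mm, 20 mm high, walls 6 mm, inner floor 6 mm above the desk, fixed to the desk; origin at the centre of its underside, z up.
- jar_white: white jar with a yellow label, 64 mm across, 85 mm high, origin at the centre of its underside; a bystander
- jar_black: black jar, 72 mm across, 75 mm high, origin at the centre of its underside; a bystander
- jar_orange: orange jar with a white cap, 68 mm across, 90 mm high, origin at the centre of its underside; a bystander
Things that resemble listed ones, but are neither listed nor needed, are in the scene too. Of the things like the part that bears key_bow, leave any that is orange; of the rest the smaller one is meant.

How it is judged (in metres and radians):
On the way, in this order (a step that is already met when the one before it is completed fails the run):
1. the key, in the lock, has shot the bolt fully into the keeper (value of joint bolt above 0.0105 m and z of key_bow in the frame of chest below 0.142 m), for 0.2 s.
2. the key is drawn out of the lock (z of key_bow in the frame of chest above 0.16 m), for 0.1 s.
At the end, for the whole second after the job is handed in: The bolt stands shot (10.5 mm or more of its 12 mm travel), and the key lies in the tray: its head's centre within the tray's walls (75 mm of its centre along x and y) and below 55 mm over the desk (value of joint bolt above 0.0105 m and x of key_bow in the frame of tray between -0.075 and 0.075 m and y of key_bow in the frame of tray between -0.075 and 0.075 m and height (world z) of key_bow below 0.055 m); the robot touches nothing.
It fails at once if the chest, its lock or the key in it is strained: more than 70 N on them, summed over all contacts (reached at about 0.2 N m on the key against a stop) (contact force between chest and anything else above 70 N).
It fails at once if a jar is moved by 20 mm or more (distance of any of jar_white, jar_black, jar_orange from where it was at the start of the episode above 0.02 m).
It also fails if it takes over 72 s, if anything falls off the work surface, if the arm or the gripper's body presses on something with over 40 N, if the wrist force passes 120 N, or if a joint passes its speed limit or range.

## Robot

A 7-joint arm with a two-finger parallel gripper is mounted at the origin on the work surface. World frame = base frame: x ahead of the robot, y to its left, z up, the work surface at z = 0. Lengths are in mm, angles in degrees, forces in N, time in s.
With the tool pointing down it reaches from about 425 to 1025 mm from the base axis. Payload 9.4 kg.
Tool frame: the origin (TCP) lies on the mounting face of the last link; the fingertips stand 186 mm ahead of it and the grasp point (between the pads) lies 167 mm ahead of it; z points along the fingers, y is the line along which they close (so a half turn about z gives the same grasp; the last joint's range is limited). The gripper opens to 93 mm and grips with 3 to 60 N. Pads are 15 mm wide; open, the fingers measure 128 mm over their backs; the gripper's body (75 mm by 188 mm) begins 65 mm behind the grasp point.
Start: joints at [60.12, 34.337, -0.143, 91.639, 0.103, 54.024, -4.572], TCP at [311.949, -654.456, 404.718] pointing down, gripper open.
Joint ranges: [-147.43, 147.43], [-19.82, 112.94], [-74.19, 73.91], [6.32, 146.72], [-59.91, 239.91], [6.04, 106.73], [-150.56, 150.56]. Speed limits (degrees/s): [127.2, 127.2, 172.46, 172.46, 180, 180, 180].

## Interface

Orientations are given as a 3x3 rotation matrix whose columns are the frame's x, y, z axes.
In Python, from workcell import env gives the robot as it stands. The module is installed in compiled form; this text tells all that it offers.
- The arm moves only by the shell command python3 -m handwheel 'ROWS' [FORCE]. ROWS is JSON, a list of rows, each an object of numbers: "tx", "ty", "tz": the shift along the tool's x, y, z as a fraction of full scale; "rx", "ry", "rz": the turn, a rotation vector about the tool's x, y, z as a fraction of full scale; "hand": the opening, from -1 (shut) to 1 (fully open). A call has 1 to 5 rows; each row is the pose to reach, as a shift and turn from the pose commanded when the call began, along the tool's axes at that moment; what a row does not reach only later rows make up. Full scale, the value 1, is 10 cm for a shift and 0.5 rad for a turn. A row lasts 1/12 s, in which the tool goes at most 41.7 mm and 7.16 degrees, less where a joint would pass 70% of its speed; a pose out of reach is approached as far as the arm can. A call with a number of a shift or a turn outside -1 to 1 is refused whole. A call with a gripper value outside its range is refused whole. The fingers move at their own pace and stop on an object; FORCE is the grip in N (left out, the last holds). Time passes only in rows, so rows that repeat a pose let the fingers close. It gives the time, the measured TCP pose, the force, the opening and the grip force at its end, in the units of the state.
- env.sense(): the state, without advancing time (a new reading comes with each control period).
- env.read_camera(name): name is "scene" or "top"; returns a dict with "image" (420x560x3 uint8, blue, green, red), "camera_matrix" (3x3 intrinsics, pixels), "eye" and "orientation" of the camera in the world. Camera axes: x right, y down, z forward; pixel columns grow to the right and rows downward; lengths in mm; the calibration is good to about 2 mm. A picture is of the moment at which its call begins. There is no depth.
- env.sign_off(): hands the job in; it is judged then, once.
The state is a dict: "clock": time; "joint_pos": joint angles; "joint_velocities": joint speeds; "joint_efforts": joint torques, N m; "eef_pos": TCP position; "ee_rot": TCP orientation; "wrist_force": force on the tool from outside, world axes, zero at the start; "wrist_torque": the same for the moment, N m; "finger_gap": opening from 0.0 (shut) to 1.0 (fully open); "grip_force": force on a finger pad.
Only numpy, scipy, OpenCV 4.12 (cv2) and the standard library are available. Lean on these libraries where they do the work, as an engineer would, in place of code of your own. Each camera call takes 0.05 s, during which the arm holds its last target. There are 200 camera calls.

## Working session

There is one attempt and no reset: what is moved stays moved. The work goes in short steps, Python scripts to look and compute and a shell command to move; the robot and the scene stay as the last step left them, time stands still between calls to the robot, and variables do not carry over. Pictures are saved under pics/ and viewed, at most 10 in all, crops included, and the job is handed in when it is done.

```bash
mkdir -p pics; cat > h.py <<'E'
import numpy as np, cv2
from workcell import env
def cam(n):
    c=env.read_camera(n); return c
def ray(c,uv):
    K=np.array(c["camera_matrix"]);R=np.array(c["orientation"]);d=R@np.linalg.inv(K)@np.array([uv[0],uv[1],1.0]);return np.array(c["eye"],float),d/np.linalg.norm(d)
def plane(c,uv,z):
    e,d=ray(c,uv);return e+d*(z-e[2])/d[2]
def tri(c1,u1,c2,u2):
    e1,d1=ray(c1,u1);e2,d2=ray(c2,u2)
    s=np.linalg.lstsq(np.c_[d1,-d2],e2-e1,rcond=None)[0]
    p,q=e1+s[0]*d1,e2+s[1]*d2;return (p+q)/2,np.linalg.norm(p-q)
def st():
    s=env.sense();print({k:np.round(s[k],3).tolist() for k in("clock","eef_pos","ee_rot","wrist_force","wrist_torque","finger_gap","grip_force")})
E
python3 - <<'E'
from h import *
np.set_printoptions(suppress=True,precision=2)
for n in("scene","top"):
    c=cam(n);cv2.imwrite(f"pics/{n}0.png",c["image"]);np.savez(f"{n}0.npz",**c);print(n,np.array(c["eye"]),np.array(c["orientation"]),np.array(c["camera_matrix"]))
st()
E
```

```text
scene [794.05 380.84 670.42] [[-0.9   0.31 -0.31]
 [ 0.43  0.66 -0.61]
 [ 0.01 -0.68 -0.73]] [[395.82   0.   280.87]
 [  0.   395.82 208.16]
 [  0.     0.     1.  ]]
top [412.96 -76.05 977.39] [[-0.   -0.99  0.16]
 [-1.    0.    0.01]
 [-0.01 -0.16 -0.99]] [[445.99   0.   270.73]
 [  0.   445.99 208.07]
 [  0.     0.     1.  ]]
{'clock': 0.1, 'eef_pos': [311.883, -654.291, 403.932], 'ee_rot': [[0.903, 0.43, -0.001], [0.43, -0.903, 0.001], [-0.0, -0.001, -1.0]], 'wrist_force': [-0.251, 0.606, -0.124], 'wrist_torque': [0.027, -0.045, 0.03], 'finger_gap': 1.002, 'grip_force': 0.0}
```

View pics/scene0.png

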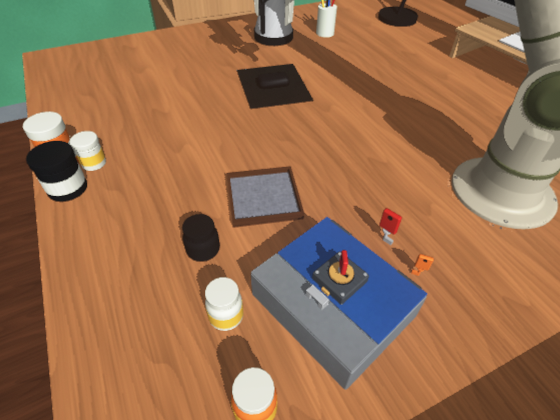

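View pics/top0.png

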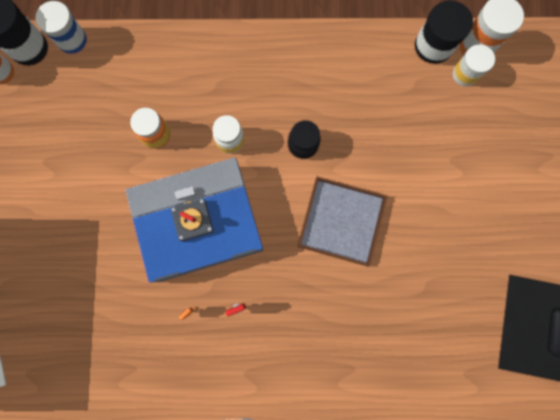

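Scene view: the red key stands in the lock at (343,263), another red key stands at (390,222) and an orange one at (424,263). In the top view they are at (190,217), (236,310) and (187,313). The one in the lock fits: it is red, and the desk red head looks larger. I'll confirm this with a crop and sizes.

```bash
python3 - <<'E'
from h import *
np.set_printoptions(suppress=True,precision=1)
S=dict(np.load("scene0.npz"));T=dict(np.load("top0.npz"))
a=cv2.resize(S["image"][205:325,300:440],None,fx=4,fy=4,interpolation=cv2.INTER_CUBIC)
b=cv2.resize(T["image"][180:330,150:250],None,fx=3.2,fy=3.2,interpolation=cv2.INTER_CUBIC)[:480,:240]
cv2.imwrite("pics/crop1.png",np.hstack([a,b]))
def blobs(c,n,lo,hi,amin=15):
    h=cv2.cvtColor(c["image"],cv2.COLOR_BGR2HSV);m=cv2.inRange(h,lo,hi)
    if lo[0]==0:m|=cv2.inRange(h,(174,lo[1],lo[2]),(180,255,255))
    k,_,s,ce=cv2.connectedComponentsWithStats(m)
    for i in range(1,k):
        if s[i,4]>=amin:print(n,ce[i],s[i])
    return m
for c,n in((S,"S"),(T,"T")):
    blobs(c,n+" red",(0,200,90),(4,255,255),8)
    m=blobs(c,n+" blue",(105,120,60),(125,255,255),500)
    ct=max(cv2.findContours(m,0,2)[0],key=cv2.contourArea);print(cv2.approxPolyDP(cv2.convexHull(ct),6,True)[:,0].tolist())
    blobs(c,n+" brass",(15,130,120),(28,255,255),15)
E
```

```text
S red [391.7 219.4] [383 209  18  24 200]
S blue [356.7 278.4] [ 278  218  149  126 6616]
[[325, 218], [426, 293], [378, 343], [278, 253]]
S brass [322.7   2.4] [321   0   4   7  15]
S brass [ 91.8 159.2] [ 77 148  28  18 226]
S brass [340.4 273.9] [329 262  25  22 298]
S brass [325.  290.6] [322 287   8   8  28]
S brass [226.5 319.9] [206 304  38  24 289]
S brass [273.2 412.6] [265 401  13  19  78]
S brass [235.4 415.1] [232 408   9  12  34]
T blue [197.8 236.2] [ 134  187  128   94 6216]
[[243, 187], [261, 248], [149, 280], [135, 218]]
T brass [461.5  73.7] [455  59  19  24 146]
T brass [151.  143.5] [140 138  22  10 101]
T brass [227.1 149.1] [216 144  25  10  74]
T brass [191.8 219.2] [181 209  20  20 220]
```

View pics/crop1.png

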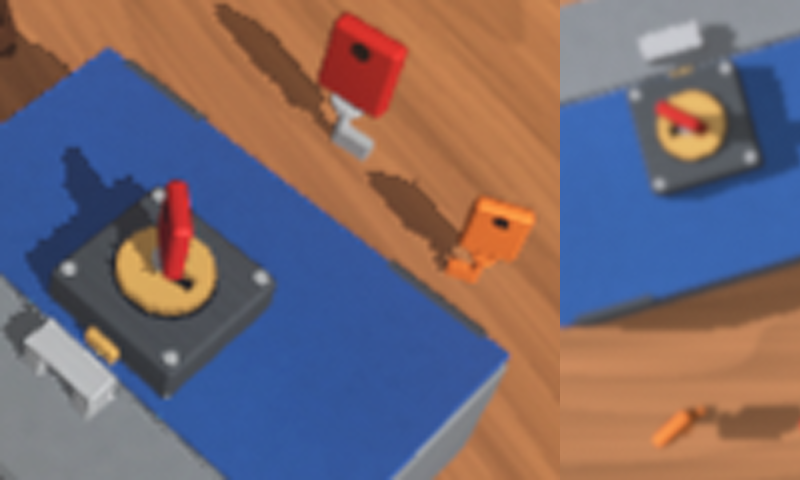

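The crop confirms it: the key in the lock is red with a smaller head, the desk red one is larger, and the orange one is to be left. Next I measure the axis, key, chest heading, tray and jars from both views.

```bash
python3 - <<'E'
from h import *
np.set_printoptions(suppress=True,precision=1)
S=dict(np.load("scene0.npz"));T=dict(np.load("top0.npz"))
def roi(m,b):
    o=np.zeros_like(m);o[b[1]:b[3],b[0]:b[2]]=m[b[1]:b[3],b[0]:b[2]];return o
def col(c,lo,hi,b):
    h=cv2.cvtColor(c["image"],cv2.COLOR_BGR2HSV);m=cv2.inRange(h,lo,hi)
    if lo[0]==0:m|=cv2.inRange(h,(172,lo[1],lo[2]),(180,255,255))
    return roi(m,b)
B=((310,240,375,300),(170,195,215,245))
pl=[];rd=[]
for c,b in zip((S,T),B):
    m=col(c,(12,90,90),(30,255,255),b);ct=max(cv2.findContours(m,0,1)[0],key=cv2.contourArea)
    e=cv2.fitEllipse(cv2.convexHull(ct));pl.append(e[0]);print("plate",e)
    m=col(c,(0,130,70),(8,255,255),b);k,l,s,ce=cv2.connectedComponentsWithStats(m);i=1+np.argmax(s[1:,4]);r=cv2.minAreaRect(np.argwhere(l==i)[:,::-1].astype(np.int32));rd.append(r);print("red",ce[i],s[i],r)
print("axis tri",*tri(S,pl[0],T,pl[1]),"planes",plane(S,pl[0],108),plane(T,pl[1],108))
print("bow tri",*tri(S,rd[0][0],T,rd[1][0]))
for c,q in((S,[[325,218],[426,293],[378,343],[278,253]]),(T,[[261,248],[149,280],[135,218],[243,187]])):
    P=[plane(c,u,80) for u in q];print(np.array(P)[:,:2].tolist());
    for i in range(4):
        d=P[(i+1)%4]-P[i];print("edge",round(np.hypot(*d[:2])),round(np.degrees(np.arctan2(d[1],d[0])),1))
# tray: dark frame/grey lining
for c,b in((S,(215,160,310,230)),(T,(290,170,395,270))):
    h=cv2.cvtColor(c["image"],cv2.COLOR_BGR2HSV)
    m=roi(cv2.inRange(h,(0,0,60),(180,75,220)),b);ct=max(cv2.findContours(cv2.morphologyEx(m,cv2.MORPH_CLOSE,np.ones((5,5))),0,1)[0],key=cv2.contourArea)
    r=cv2.minAreaRect(ct);bx=cv2.boxPoints(r) if c is T else cv2.approxPolyDP(cv2.convexHull(ct),5,True)[:,0];P=np.array([plane(c,u,6) for u in bx]);print("tray",bx.tolist(),P.mean(0),[round(np.hypot(*(P[i]-P[i-1])[:2])) for i in range(len(P))])
for n,us,ut,z in(("white",(222,290),(227,126),85),("black",(200,228),(305,133),75),("orange",(253,385),(146,121),90)):
    print(n,plane(S,us,z),plane(T,ut,z),tri(S,us,T,ut))
E
```

```text
plate ((341.1156921386719, 272.37274169921875), (21.304689407348633, 26.052562713623047), 104.16117095947266)
red [343.5 262.3] [340 250   8  25 149] ((343.5, 262.0), (24.0, 7.0), 90.0)
plate ((190.75083923339844, 218.65518188476562), (21.634302139282227, 22.290517807006836), 52.400943756103516)
red [186.8 216.2] [180 212  15   9  69] ((186.90000915527344, 216.6999969482422), (15.652477264404297, 4.9193501472473145), 26.56505012512207)
axis tri [529.9  88.9 103.9] 0.7202696840286601 planes [532.1  90.8 108. ] [529.1  88.4 108. ]
bow tri [529.9  90.  135.5] 1.958579854734898
[[480.32077723887517, -47.379185745781], [409.6068083482807, 173.99940169032206], [535.7703035217123, 212.07414429806803], [602.135904957868, -9.458617251522867]]
edge 232 107.7
edge 132 16.8
edge 231 -73.3
edge 128 -162.7
[[473.02240602673606, -49.273506061564525], [409.83094792844616, 173.6201456551014], [534.4299520230122, 207.31021085221215], [598.1196443022831, -12.042263917316617]]
edge 232 105.8
edge 129 15.1
edge 228 -73.8
edge 131 -163.4
tray [[288, 172], [298, 211], [235, 218], [230, 178]] [ 536.1 -229.8    6. ] [145, 134, 143, 133]
tray [[299.8768615722656, 244.7845916748047], [317.7615051269531, 179.2076873779297], [384.5230407714844, 197.41539001464844], [366.6383972167969, 262.9923095703125]] [ 537.4 -224.9    6. ] [149, 152, 152, 150]
white [722.5  23.3  85. ] [727.1  22.1  85. ] (array([724.5,  23. ,  86.9]), np.float64(4.330511356378126))
black [ 712.5 -131.9   75. ] [ 714.6 -141.2   75. ] (array([ 714. , -140.1,   68.2]), np.float64(6.2038009603520665))
orange [736.3 189.9  90. ] [736.9 190.6  90. ] (array([736.5, 190.3,  91.1]), np.float64(0.0407909571880431))
```

Everything checks out:

| Item | Position (mm) | Check |
|---|---|---|
| Lock axis | (530, 89) | z 104 measured, 108 nominal |
| Key head | (530, 90, 135) | 134 expected |
| Chest heading | about 16.5° | – |
| Key +x | about 63.4° | 16.4° + 47° agrees with the top view |
| Tray centre | (537, -226) | – |

Now I move over the lock.

```bash

python3 -m handwheel '[{"tx":0.43,"ty":-0.48,"hand":0},{"tx":0.86,"ty":-0.96,"hand":0},{"tx":0.86,"ty":-0.96,"hand":0},{"tx":0.86,"ty":-0.96,"hand":0}]' 12
python3 -m handwheel '[{"tx":0.43,"ty":-0.48,"hand":0},{"tx":0.86,"ty":-0.96,"hand":0},{"tx":0.86,"ty":-0.96,"hand":0},{"tx":0.86,"ty":-0.96,"hand":0}]'
python3 -m handwheel '[{"tx":0.43,"ty":-0.48,"hand":0},{"tx":0.86,"ty":-0.96,"hand":0},{"tx":0.86,"ty":-0.96,"hand":0},{"tx":0.86,"ty":-0.96,"hand":0}]'
```

```text
validation failed for argument at $[0]...
validation failed for argument at $[0]...
validation failed for argument at $[0]...
```

All numbers may be needed in every row.

```bash

python3 -m handwheel '[{"tx":0.43,"ty":-0.48,"tz":0,"rx":0,"ry":0,"rz":0,"hand":0},{"tx":0.86,"ty":-0.96,"tz":0,"rx":0,"ry":0,"rz":0,"hand":0},{"tx":0.86,"ty":-0.96,"tz":0,"rx":0,"ry":0,"rz":0,"hand":0},{"tx":0.86,"ty":-0.96,"tz":0,"rx":0,"ry":0,"rz":0,"hand":0}]' 12
python3 -m handwheel '[{"tx":0.43,"ty":-0.48,"tz":0,"rx":0,"ry":0,"rz":0,"hand":0},{"tx":0.86,"ty":-0.96,"tz":0,"rx":0,"ry":0,"rz":0,"hand":0},{"tx":0.86,"ty":-0.96,"tz":0,"rx":0,"ry":0,"rz":0,"hand":0},{"tx":0.86,"ty":-0.96,"tz":0,"rx":0,"ry":0,"rz":0,"hand":0}]'
```

```text
clock: 0.43
eef_pos: [351.4, -524.0, 404.3]
ee_rot: [[0.9, 0.437, 0.0], [0.437, -0.9, 0.005], [0.003, -0.004, -1.0]]
wrist_force: [0.8, 0.2, -0.3]
finger_gap: 0.763
grip_force: 0.0
clock: 0.77
eef_pos: [387.0, -400.5, 404.5]
ee_rot: [[0.899, 0.437, 0.0], [0.437, -0.899, 0.004], [0.002, -0.004, -1.0]]
wrist_force: [-0.6, -0.5, -0.0]
finger_gap: 0.513
grip_force: 0.0
```

```bash

python3 -m handwheel '[{"tx":0.43,"ty":-0.48,"tz":0,"rx":0,"ry":0,"rz":0,"hand":0},{"tx":0.86,"ty":-0.96,"tz":0,"rx":0,"ry":0,"rz":0,"hand":0},{"tx":0.86,"ty":-0.96,"tz":0,"rx":0,"ry":0,"rz":0,"hand":0},{"tx":0.86,"ty":-0.96,"tz":0,"rx":0,"ry":0,"rz":0,"hand":0}]'
python3 -m handwheel '[{"tx":0.43,"ty":-0.48,"tz":0,"rx":0,"ry":0,"rz":0,"hand":0},{"tx":0.86,"ty":-0.96,"tz":0,"rx":0,"ry":0,"rz":0,"hand":0},{"tx":0.86,"ty":-0.96,"tz":0,"rx":0,"ry":0,"rz":0,"hand":0},{"tx":0.86,"ty":-0.96,"tz":0,"rx":0,"ry":0,"rz":0,"hand":0}]'
python3 -m handwheel '[{"tx":0.43,"ty":-0.48,"tz":0,"rx":0,"ry":0,"rz":0,"hand":0},{"tx":0.86,"ty":-0.96,"tz":0,"rx":0,"ry":0,"rz":0,"hand":0},{"tx":0.86,"ty":-0.96,"tz":0,"rx":0,"ry":0,"rz":0,"hand":0},{"tx":0.86,"ty":-0.96,"tz":0,"rx":0,"ry":0,"rz":0,"hand":0}]'
python3 -m handwheel '[{"tx":0,"ty":0,"tz":0,"rx":0,"ry":0,"rz":-0.25,"hand":-0.1},{"tx":0,"ty":0,"tz":0,"rx":0,"ry":0,"rz":-0.5,"hand":-0.1},{"tx":0,"ty":0,"tz":0,"rx":0,"ry":0,"rz":-0.66,"hand":-0.1},{"tx":0,"ty":0,"tz":0,"rx":0,"ry":0,"rz":-0.66,"hand":-0.1}]'
python3 -m handwheel '[{"tx":0,"ty":0,"tz":0,"rx":0,"ry":0,"rz":-0.25,"hand":-0.1},{"tx":0,"ty":0,"tz":0,"rx":0,"ry":0,"rz":-0.5,"hand":-0.1},{"tx":0,"ty":0,"tz":0,"rx":0,"ry":0,"rz":-0.66,"hand":-0.1},{"tx":0,"ty":0,"tz":0,"rx":0,"ry":0,"rz":-0.66,"hand":-0.1}]'
python3 - <<'E'
from h import *
s=env.sense();print(np.round(s["joint_pos"],1));R=np.array(s["ee_rot"]);print(np.degrees(np.arctan2(R[1,0],R[0,0])))
print("to axis, tool:",R.T@(np.array([530,89.3,304])-np.array(s["eef_pos"])))
E
```

```text
clock: 1.1
eef_pos: [423.0, -277.2, 404.6]
ee_rot: [[0.899, 0.438, 0.0], [0.438, -0.899, 0.003], [0.001, -0.003, -1.0]]
wrist_force: [-0.3, 0.0, -0.2]
finger_gap: 0.504
grip_force: 0.0
clock: 1.43
eef_pos: [459.3, -153.5, 404.8]
ee_rot: [[0.899, 0.438, 0.001], [0.438, -0.899, 0.003], [0.002, -0.002, -1.0]]
wrist_force: [-0.5, -0.4, -0.4]
finger_gap: 0.498
grip_force: 0.0
clock: 1.77
eef_pos: [495.6, -29.6, 404.8]
ee_rot: [[0.899, 0.438, 0.002], [0.438, -0.899, 0.003], [0.003, -0.002, -1.0]]
wrist_force: [0.2, -0.2, 0.0]
finger_gap: 0.498
grip_force: 0.0
clock: 2.1
eef_pos: [493.7, -36.7, 404.5]
ee_rot: [[0.712, 0.702, -0.0], [0.702, -0.712, 0.0], [-0.0, -0.0, -1.0]]
wrist_force: [-0.4, -0.2, 0.2]
finger_gap: 0.448
grip_force: 0.0
clock: 2.43
eef_pos: [493.6, -36.8, 404.6]
ee_rot: [[0.449, 0.894, -0.0], [0.894, -0.449, 0.0], [-0.0, -0.0, -1.0]]
wrist_force: [-0.8, -0.3, 0.7]
finger_gap: 0.451
grip_force: 0.0
[  9.4  19.3 -15.3 120.6   7.6  41.  -37.5]
63.318531715165214
to axis, tool: [129.0329616  -24.07880842 100.58487389]
```

```bash

python3 -m handwheel '[{"tx":0.33,"ty":-0.06,"tz":0,"rx":0,"ry":0,"rz":0,"hand":-0.1},{"tx":0.65,"ty":-0.12,"tz":0,"rx":0,"ry":0,"rz":0,"hand":-0.1},{"tx":0.65,"ty":-0.12,"tz":0,"rx":0,"ry":0,"rz":0,"hand":-0.1}]'
python3 -m handwheel '[{"tx":0.33,"ty":-0.06,"tz":0,"rx":0,"ry":0,"rz":0,"hand":-0.4},{"tx":0.64,"ty":-0.12,"tz":0.3,"rx":0,"ry":0,"rz":0,"hand":-0.4},{"tx":0.64,"ty":-0.12,"tz":0.3,"rx":0,"ry":0,"rz":0,"hand":-0.4},{"tx":0.64,"ty":-0.12,"tz":0.3,"rx":0,"ry":0,"rz":0,"hand":-0.4},{"tx":0.64,"ty":-0.12,"tz":0.3,"rx":0,"ry":0,"rz":0,"hand":-0.4}]'
python3 - <<'E'
from h import *
s=env.sense();R=np.array(s["ee_rot"]);print(np.degrees(np.arctan2(R[1,0],R[0,0])),s["wrist_force"],s["wrist_torque"])
print("to axis, tool:",R.T@(np.array([530.3,89.4,304])-np.array(s["eef_pos"])))
c=cam("scene");a=cv2.resize(c["image"][150:320,260:430],None,fx=3.5,fy=3.5,interpolation=cv2.INTER_CUBIC);cv2.imwrite("pics/s1.png",a)
E
```

```text
clock: 2.68
eef_pos: [513.6, 32.3, 405.0]
ee_rot: [[0.449, 0.893, 0.002], [0.893, -0.449, 0.003], [0.004, 0.0, -1.0]]
wrist_force: [0.3, 1.0, -0.5]
finger_gap: 0.455
grip_force: 0.0
clock: 3.1
eef_pos: [530.0, 89.3, 374.4]
ee_rot: [[0.451, 0.892, -0.001], [0.892, -0.451, -0.001], [-0.001, -0.001, -1.0]]
wrist_force: [1.0, -1.3, 0.3]
finger_gap: 0.298
grip_force: 0.0
63.16540309933556 [ 0.95711834 -1.25118531  0.28506731] [-0.03474559  0.01814027 -0.01345601]
to axis, tool: [ 0.29251485  0.31280234 70.39660895]
```

View pics/s1.png

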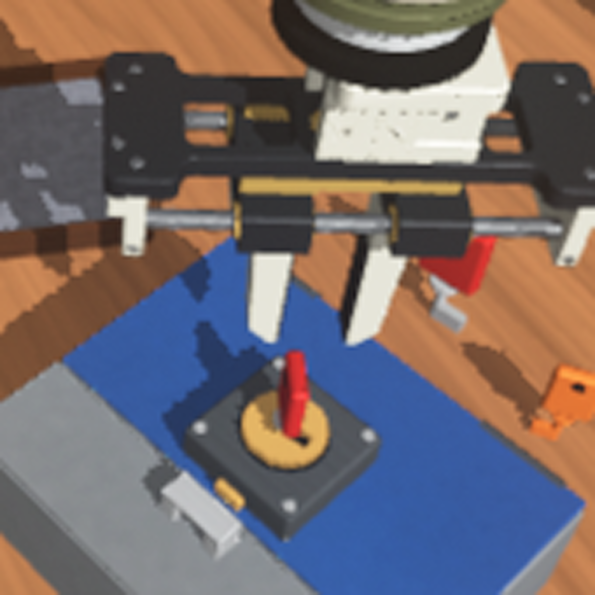

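The picture shows the fingers, tips at crop (265,340) and (358,340), above the head at (293,355). I check the alignment by projection.

```bash
python3 - <<'E'
from h import *
c=cam("scene");R=np.array(c["orientation"]);K=np.array(c["camera_matrix"])
for p in([530,89.3,108],[530,89.3,134],[530,89.3,152],[530,89.3,188],[542,83.2,188],[518,95.4,188]):
    q=K@R.T@(np.array(p)-c["eye"]);q=q/q[2];print(p,(q[:2]-[260,150])*3.5)
E
```

```text
[530, 89.3, 108] [285.97476769 424.38707692]
[530, 89.3, 134] [293.01168174 393.23652569]
[530, 89.3, 152] [298.12978976 370.58001962]
[530, 89.3, 188] [309.02881876 322.33291036]
[542, 83.2, 188] [278.52203529 321.55722958]
[518, 95.4, 188] [339.54035461 323.10871199]
```

The alignment agrees within about 2 mm, so I descend and close softly, watching the forces.

```bash

python3 -m handwheel '[{"tx":0,"ty":0,"tz":0.25,"rx":0,"ry":0,"rz":0,"hand":-0.4},{"tx":0,"ty":0,"tz":0.45,"rx":0,"ry":0,"rz":0,"hand":-0.4},{"tx":0,"ty":0,"tz":0.58,"rx":0,"ry":0,"rz":0,"hand":-0.4},{"tx":0,"ty":0,"tz":0.68,"rx":0,"ry":0,"rz":0,"hand":-0.4},{"tx":0,"ty":0,"tz":0.68,"rx":0,"ry":0,"rz":0,"hand":-0.4}]' 3
python3 -m handwheel '[{"tx":0,"ty":0,"tz":0,"rx":0,"ry":0,"rz":0,"hand":-0.6},{"tx":0,"ty":0,"tz":0,"rx":0,"ry":0,"rz":0,"hand":-0.7},{"tx":0,"ty":0,"tz":0,"rx":0,"ry":0,"rz":0,"hand":-0.75},{"tx":0,"ty":0,"tz":0,"rx":0,"ry":0,"rz":0,"hand":-0.75}]' 3
python3 -m handwheel '[{"tx":0,"ty":0,"tz":0,"rx":0,"ry":0,"rz":0,"hand":-0.8},{"tx":0,"ty":0,"tz":0,"rx":0,"ry":0,"rz":0,"hand":-0.85},{"tx":0,"ty":0,"tz":0,"rx":0,"ry":0,"rz":0,"hand":-0.9},{"tx":0,"ty":0,"tz":0,"rx":0,"ry":0,"rz":0,"hand":-0.9}]' 3
python3 -c "from h import *; st()"
```

```text
clock: 3.62
eef_pos: [529.8, 88.8, 305.6]
ee_rot: [[0.451, 0.892, -0.002], [0.892, -0.451, -0.001], [-0.002, -0.001, -1.0]]
wrist_force: [-0.3, -0.1, -0.0]
finger_gap: 0.298
grip_force: 0.0
clock: 3.95
eef_pos: [530.3, 89.8, 307.5]
ee_rot: [[0.45, 0.893, 0.001], [0.893, -0.45, 0.0], [0.001, 0.001, -1.0]]
wrist_force: [-0.6, -0.5, 0.3]
finger_gap: 0.127
grip_force: 0.0
clock: 4.28
eef_pos: [530.2, 90.0, 307.1]
ee_rot: [[0.449, 0.893, 0.001], [0.893, -0.449, 0.0], [0.0, 0.001, -1.0]]
wrist_force: [0.0, -0.9, 4.1]
finger_gap: 0.097
grip_force: 3.0
{'clock': 4.283, 'eef_pos': [530.212, 89.957, 307.065], 'ee_rot': [[0.449, 0.893, 0.001], [0.893, -0.449, 0.0], [0.0, 0.001, -1.0]], 'wrist_force': [0.02, -0.871, 4.062], 'wrist_torque': [-0.104, 0.011, 0.016], 'finger_gap': 0.097, 'grip_force': 3.0}
```

Gripped (gap 9 mm = head thickness) with negligible lateral force. Now I firm up and turn clockwise (tool +rz) in steps.

```bash

python3 -m handwheel '[{"tx":0,"ty":0,"tz":0,"rx":0,"ry":0,"rz":0,"hand":-1},{"tx":0,"ty":0,"tz":0,"rx":0,"ry":0,"rz":0,"hand":-1},{"tx":0,"ty":0,"tz":0,"rx":0,"ry":0,"rz":0,"hand":-1}]' 10
python3 -c "from h import *; st()"
python3 -m handwheel '[{"tx":0,"ty":0,"tz":0,"rx":0,"ry":0,"rz":0.1,"hand":-1},{"tx":0,"ty":0,"tz":0,"rx":0,"ry":0,"rz":0.2,"hand":-1},{"tx":0,"ty":0,"tz":0,"rx":0,"ry":0,"rz":0.2,"hand":-1},{"tx":0,"ty":0,"tz":0,"rx":0,"ry":0,"rz":0.2,"hand":-1}]' 10
python3 -c "from h import *; st()"
python3 -m handwheel '[{"tx":0,"ty":0,"tz":0,"rx":0,"ry":0,"rz":0.1,"hand":-1},{"tx":0,"ty":0,"tz":0,"rx":0,"ry":0,"rz":0.2,"hand":-1},{"tx":0,"ty":0,"tz":0,"rx":0,"ry":0,"rz":0.2,"hand":-1},{"tx":0,"ty":0,"tz":0,"rx":0,"ry":0,"rz":0.2,"hand":-1}]' 10
python3 -c "from h import *; st()"
```

```text
clock: 4.53
eef_pos: [530.2, 89.9, 307.1]
ee_rot: [[0.449, 0.893, 0.001], [0.893, -0.449, 0.0], [0.0, 0.001, -1.0]]
wrist_force: [0.0, -0.4, 6.6]
finger_gap: 0.095
grip_force: 10.0
{'clock': 4.533, 'eef_pos': [530.239, 89.93, 307.057], 'ee_rot': [[0.449, 0.893, 0.001], [0.893, -0.449, 0.0], [0.0, 0.001, -1.0]], 'wrist_force': [0.039, -0.423, 6.646], 'wrist_torque': [-0.198, 0.097, 0.012], 'finger_gap': 0.095, 'grip_force': 10.0}
clock: 4.87
eef_pos: [530.3, 90.1, 307.0]
ee_rot: [[0.536, 0.844, 0.001], [0.844, -0.536, 0.0], [0.001, 0.001, -1.0]]
wrist_force: [-0.0, -1.0, 6.1]
finger_gap: 0.096
grip_force: 10.0
{'clock': 4.867, 'eef_pos': [530.293, 90.051, 307.047], 'ee_rot': [[0.536, 0.844, 0.001], [0.844, -0.536, 0.0], [0.001, 0.001, -1.0]], 'wrist_force': [-0.001, -0.996, 6.104], 'wrist_torque': [-0.109, 0.021, -0.001], 'finger_gap': 0.096, 'grip_force': 10.0}
clock: 5.2
eef_pos: [530.1, 90.3, 307.1]
ee_rot: [[0.618, 0.786, 0.001], [0.786, -0.618, 0.0], [0.001, 0.0, -1.0]]
wrist_force: [-0.2, 1.1, 6.7]
finger_gap: 0.093
grip_force: 10.0
{'clock': 5.2, 'eef_pos': [530.141, 90.336, 307.065], 'ee_rot': [[0.618, 0.786, 0.001], [0.786, -0.618, 0.0], [0.001, 0.0, -1.0]], 'wrist_force': [-0.246, 1.061, 6.721], 'wrist_torque': [0.183, 0.154, -0.008], 'finger_gap': 0.093, 'grip_force': 10.001}
```

```bash

python3 -m handwheel '[{"tx":0,"ty":0,"tz":-0.01,"rx":0,"ry":0,"rz":0.1,"hand":-1},{"tx":0,"ty":0,"tz":-0.01,"rx":0,"ry":0,"rz":0.2,"hand":-1},{"tx":0,"ty":0,"tz":-0.01,"rx":0,"ry":0,"rz":0.2,"hand":-1},{"tx":0,"ty":0,"tz":-0.01,"rx":0,"ry":0,"rz":0.2,"hand":-1}]' 10
python3 -c "from h import *; st()"|cut -c 150-
python3 -m handwheel '[{"tx":0,"ty":0,"tz":0,"rx":0,"ry":0,"rz":0.1,"hand":-1},{"tx":0,"ty":0,"tz":0,"rx":0,"ry":0,"rz":0.2,"hand":-1},{"tx":0,"ty":0,"tz":0,"rx":0,"ry":0,"rz":0.2,"hand":-1},{"tx":0,"ty":0,"tz":0,"rx":0,"ry":0,"rz":0.2,"hand":-1}]' 10
python3 -c "from h import *; st()"|cut -c 150-
python3 -m handwheel '[{"tx":0,"ty":0,"tz":0,"rx":0,"ry":0,"rz":0.1,"hand":-1},{"tx":0,"ty":0,"tz":0,"rx":0,"ry":0,"rz":0.2,"hand":-1},{"tx":0,"ty":0,"tz":0,"rx":0,"ry":0,"rz":0.2,"hand":-1},{"tx":0,"ty":0,"tz":0,"rx":0,"ry":0,"rz":0.2,"hand":-1}]' 10
python3 -c "from h import *; st()"|cut -c 150-
```

```text
clock: 5.53
eef_pos: [530.0, 90.3, 307.6]
ee_rot: [[0.692, 0.722, -0.0], [0.722, -0.692, 0.0], [0.0, -0.0, -1.0]]
wrist_force: [0.7, 1.3, -0.1]
finger_gap: 0.098
grip_force: 10.0
733, 1.271, -0.059], 'wrist_torque': [0.371, -0.029, 0.077], 'finger_gap': 0.098, 'grip_force': 10.002}
clock: 5.87
eef_pos: [530.1, 90.2, 307.6]
ee_rot: [[0.76, 0.65, 0.0], [0.65, -0.76, 0.0], [0.0, -0.0, -1.0]]
wrist_force: [1.3, 2.5, -1.8]
finger_gap: 0.096
grip_force: 10.0
.477, -1.819], 'wrist_torque': [0.506, -0.25, 0.109], 'finger_gap': 0.096, 'grip_force': 10.002}
clock: 6.2
eef_pos: [530.3, 90.0, 307.6]
ee_rot: [[0.821, 0.571, 0.0], [0.571, -0.821, 0.0], [0.0, 0.0, -1.0]]
wrist_force: [1.8, 1.8, -2.8]
finger_gap: 0.094
grip_force: 10.0
 1.836, -2.761], 'wrist_torque': [0.466, -0.493, 0.06], 'finger_gap': 0.094, 'grip_force': 10.002}
```

```bash

python3 -m handwheel '[{"tx":0,"ty":0,"tz":0,"rx":0,"ry":0,"rz":0.1,"hand":-1},{"tx":0,"ty":0,"tz":0,"rx":0,"ry":0,"rz":0.2,"hand":-1},{"tx":0,"ty":0,"tz":0,"rx":0,"ry":0,"rz":0.2,"hand":-1},{"tx":0,"ty":0,"tz":0,"rx":0,"ry":0,"rz":0.2,"hand":-1}]' 10 | grep -E "rot|force"
python3 -c "from h import *; st()"|cut -c 150-
python3 -m handwheel '[{"tx":0,"ty":0,"tz":0,"rx":0,"ry":0,"rz":0.1,"hand":-1},{"tx":0,"ty":0,"tz":0,"rx":0,"ry":0,"rz":0.2,"hand":-1},{"tx":0,"ty":0,"tz":0,"rx":0,"ry":0,"rz":0.2,"hand":-1},{"tx":0,"ty":0,"tz":0,"rx":0,"ry":0,"rz":0.2,"hand":-1}]' 10| grep -E "rot|force"
python3 -c "from h import *; st()"|cut -c 150-
python3 -m handwheel '[{"tx":0,"ty":0,"tz":0,"rx":0,"ry":0,"rz":0.1,"hand":-1},{"tx":0,"ty":0,"tz":0,"rx":0,"ry":0,"rz":0.2,"hand":-1},{"tx":0,"ty":0,"tz":0,"rx":0,"ry":0,"rz":0.2,"hand":-1},{"tx":0,"ty":0,"tz":0,"rx":0,"ry":0,"rz":0.2,"hand":-1}]' 10| grep -E "rot|force"
python3 -c "from h import *; st()"|cut -c 150-
```

```text
ee_rot: [[0.874, 0.486, 0.001], [0.486, -0.874, -0.0], [0.001, 0.0, -1.0]]
wrist_force: [2.6, 1.7, -3.9]
grip_force: 10.0
[2.65, 1.689, -3.934], 'wrist_torque': [0.312, -0.798, 0.03], 'finger_gap': 0.096, 'grip_force': 10.001}
ee_rot: [[0.918, 0.397, 0.001], [0.397, -0.918, -0.0], [0.0, 0.0, -1.0]]
wrist_force: [2.9, 0.2, -3.7]
grip_force: 10.0
1, 0.163, -3.698], 'wrist_torque': [0.072, -0.955, -0.005], 'finger_gap': 0.092, 'grip_force': 10.0}
ee_rot: [[0.953, 0.303, 0.0], [0.303, -0.953, -0.0], [0.0, 0.001, -1.0]]
wrist_force: [4.4, -1.1, -3.0]
grip_force: 10.0
93, -1.137, -2.99], 'wrist_torque': [-0.194, -0.986, 0.051], 'finger_gap': 0.092, 'grip_force': 10.0}
```

```bash

python3 -m handwheel '[{"tx":0,"ty":0,"tz":0,"rx":0,"ry":0,"rz":0.08,"hand":-1},{"tx":0,"ty":0,"tz":0,"rx":0,"ry":0,"rz":0.16,"hand":-1},{"tx":0,"ty":0,"tz":0,"rx":0,"ry":0,"rz":0.16,"hand":-1},{"tx":0,"ty":0,"tz":0,"rx":0,"ry":0,"rz":0.16,"hand":-1}]' 10 | grep -E "rot|force"
python3 -c "from h import *; st()"|cut -c 150-
python3 -m handwheel '[{"tx":0,"ty":0,"tz":0,"rx":0,"ry":0,"rz":0.06,"hand":-1},{"tx":0,"ty":0,"tz":0,"rx":0,"ry":0,"rz":0.1,"hand":-1},{"tx":0,"ty":0,"tz":0,"rx":0,"ry":0,"rz":0.1,"hand":-1},{"tx":0,"ty":0,"tz":0,"rx":0,"ry":0,"rz":0.1,"hand":-1}]' 10| grep -E "rot|force"
python3 - <<'E'
from h import *
st()
c=cam("scene");a=cv2.resize(c["image"][200:320,260:400],None,fx=5,fy=5,interpolation=cv2.INTER_CUBIC);cv2.imwrite("pics/s2.png",a)
E
```

```text
ee_rot: [[0.974, 0.226, 0.0], [0.226, -0.974, -0.0], [0.0, 0.001, -1.0]]
wrist_force: [4.5, -2.5, -3.0]
grip_force: 10.0
99, -2.456, -3.017], 'wrist_torque': [-0.547, -1.023, 0.04], 'finger_gap': 0.096, 'grip_force': 10.0}
ee_rot: [[0.985, 0.174, 0.0], [0.174, -0.985, -0.0], [-0.0, 0.0, -1.0]]
wrist_force: [3.8, -2.7, -2.7]
grip_force: 10.0
{'clock': 7.867, 'eef_pos': [530.104, 89.579, 307.734], 'ee_rot': [[0.985, 0.174, 0.0], [0.174, -0.985, -0.0], [-0.0, 0.0, -1.0]], 'wrist_force': [3.757, -2.701, -2.668], 'wrist_torque': [-0.915, -0.986, 0.082], 'finger_gap': 0.097, 'grip_force': 10.002}
```

View pics/s2.png

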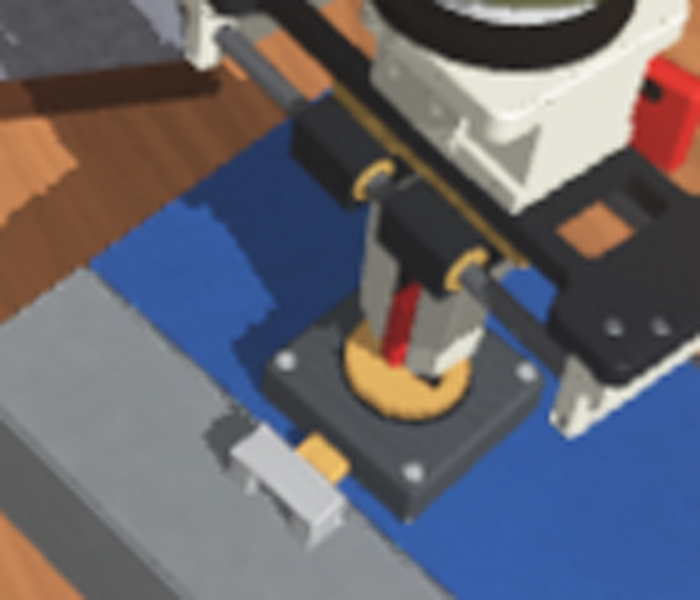

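The bolt (crop 322,460) has nearly reached the keeper, and the key head is still between the pads. I continue in small steps and feel for the stop.

```bash

python3 -m handwheel '[{"tx":0,"ty":0,"tz":0,"rx":0,"ry":0,"rz":0.05,"hand":-1},{"tx":0,"ty":0,"tz":0,"rx":0,"ry":0,"rz":0.08,"hand":-1},{"tx":0,"ty":0,"tz":0,"rx":0,"ry":0,"rz":0.08,"hand":-1}]' 10 | grep -E "rot"
python3 -c "from h import *; st()"|cut -c 140-
python3 -m handwheel '[{"tx":0,"ty":0,"tz":0,"rx":0,"ry":0,"rz":0.05,"hand":-1},{"tx":0,"ty":0,"tz":0,"rx":0,"ry":0,"rz":0.08,"hand":-1},{"tx":0,"ty":0,"tz":0,"rx":0,"ry":0,"rz":0.08,"hand":-1}]' 10 | grep -E "rot"
python3 -c "from h import *; st()"|cut -c 140-
```

```text
ee_rot: [[0.991, 0.133, -0.0], [0.133, -0.991, -0.0], [-0.0, 0.0, -1.0]]
force': [4.228, -3.168, -2.234], 'wrist_torque': [-0.901, -1.051, 0.05], 'finger_gap': 0.097, 'grip_force': 10.003}
ee_rot: [[0.996, 0.093, -0.0], [0.093, -0.996, -0.001], [-0.0, 0.001, -1.0]]
ist_force': [4.238, -3.668, -1.454], 'wrist_torque': [-0.979, -0.981, 0.059], 'finger_gap': 0.094, 'grip_force': 10.002}
```

```bash

python3 -m handwheel '[{"tx":0,"ty":0,"tz":0,"rx":0,"ry":0,"rz":0.04,"hand":-1},{"tx":0,"ty":0,"tz":0,"rx":0,"ry":0,"rz":0.06,"hand":-1},{"tx":0,"ty":0,"tz":0,"rx":0,"ry":0,"rz":0.06,"hand":-1}]' 10 | grep -E "rot"
python3 -c "from h import *; st()"|cut -c 140-
python3 -m handwheel '[{"tx":0,"ty":0,"tz":0,"rx":0,"ry":0,"rz":0.04,"hand":-1},{"tx":0,"ty":0,"tz":0,"rx":0,"ry":0,"rz":0.06,"hand":-1},{"tx":0,"ty":0,"tz":0,"rx":0,"ry":0,"rz":0.06,"hand":-1}]' 10 | grep -E "rot"
python3 - <<'E'
from h import *
st()
c=cam("scene");T=dict(np.load("scene0.npz"))
for im in(T["image"],c["image"]):
    h=cv2.cvtColor(im,cv2.COLOR_BGR2HSV);m=cv2.inRange(h,(15,110,100),(28,255,255))[280:305,312:335];p=np.argwhere(m);print(len(p),p.mean(0)+[280,312],p.max(0)-p.min(0))
E
```

```text
ee_rot: [[0.998, 0.063, -0.0], [0.063, -0.998, -0.001], [-0.0, 0.001, -1.0]]
ist_force': [3.963, -3.934, -2.3], 'wrist_torque': [-1.016, -0.954, 0.018], 'finger_gap': 0.097, 'grip_force': 10.002}
ee_rot: [[0.999, 0.033, -0.0], [0.033, -0.999, -0.001], [-0.0, 0.001, -1.0]]
{'clock': 8.917, 'eef_pos': [530.019, 89.467, 307.731], 'ee_rot': [[0.999, 0.033, -0.0], [0.033, -0.999, -0.001], [-0.0, 0.001, -1.0]], 'wrist_force': [4.012, -5.061, -1.678], 'wrist_torque': [-0.945, -0.941, 0.067], 'finger_gap': 0.096, 'grip_force': 10.002}
38 [290.23684211 325.42105263] [14 12]
53 [290.66037736 324.67924528] [15 14]
```

```bash

python3 -m handwheel '[{"tx":0,"ty":0,"tz":0,"rx":0,"ry":0,"rz":0.03,"hand":-1},{"tx":0,"ty":0,"tz":0,"rx":0,"ry":0,"rz":0.06,"hand":-1},{"tx":0,"ty":0,"tz":0,"rx":0,"ry":0,"rz":0.06,"hand":-1}]' 10 | grep -E "rot"
python3 -c "from h import *; st()"|cut -c 140-
python3 -m handwheel '[{"tx":0,"ty":0,"tz":0,"rx":0,"ry":0,"rz":0.03,"hand":-1},{"tx":0,"ty":0,"tz":0,"rx":0,"ry":0,"rz":0.06,"hand":-1},{"tx":0,"ty":0,"tz":0,"rx":0,"ry":0,"rz":0.06,"hand":-1}]' 10 | grep -E "rot"
python3 - <<'E'
from h import *
st()
c=cam("scene");a=cv2.resize(c["image"][250:320,300:380],None,fx=8,fy=8,interpolation=cv2.INTER_CUBIC);cv2.imwrite("pics/s3.png",a)
E
```

```text
ee_rot: [[1.0, 0.003, -0.0], [0.003, -1.0, -0.001], [-0.0, 0.001, -1.0]]
force': [3.353, -4.036, -0.767], 'wrist_torque': [-1.013, -0.891, 0.069], 'finger_gap': 0.094, 'grip_force': 10.002}
ee_rot: [[1.0, -0.027, -0.0], [-0.027, -1.0, -0.001], [-0.0, 0.001, -1.0]]
{'clock': 9.467, 'eef_pos': [529.961, 89.415, 307.721], 'ee_rot': [[1.0, -0.027, -0.0], [-0.027, -1.0, -0.001], [-0.0, 0.001, -1.0]], 'wrist_force': [4.145, -3.669, -1.54], 'wrist_torque': [-0.97, -0.821, 0.048], 'finger_gap': 0.096, 'grip_force': 10.001}
```

View pics/s3.png

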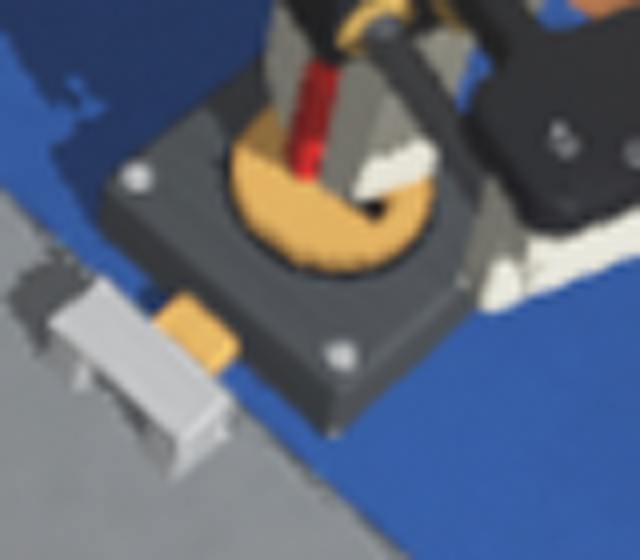

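The bolt (crop 195,330) now reaches into the keeper and the gap still shows the head square in the pads. A stop has not been felt yet, so I continue.

```bash

python3 -m handwheel '[{"tx":0,"ty":0,"tz":0,"rx":0,"ry":0,"rz":0.03,"hand":-1},{"tx":0,"ty":0,"tz":0,"rx":0,"ry":0,"rz":0.06,"hand":-1},{"tx":0,"ty":0,"tz":0,"rx":0,"ry":0,"rz":0.06,"hand":-1}]' 10 | grep -E "rot"
python3 -c "from h import *; st()"|cut -c 140-
python3 -m handwheel '[{"tx":0,"ty":0,"tz":0,"rx":0,"ry":0,"rz":0.03,"hand":-1},{"tx":0,"ty":0,"tz":0,"rx":0,"ry":0,"rz":0.06,"hand":-1},{"tx":0,"ty":0,"tz":0,"rx":0,"ry":0,"rz":0.06,"hand":-1}]' 10 | grep -E "rot"
python3 -c "from h import *; st()"|cut -c 140-
```

```text
ee_rot: [[0.998, -0.057, -0.0], [-0.057, -0.998, -0.001], [-0.0, 0.001, -1.0]]
wrist_force': [2.943, -4.05, -1.481], 'wrist_torque': [-1.084, -0.824, 0.03], 'finger_gap': 0.094, 'grip_force': 10.001}
ee_rot: [[0.996, -0.087, -0.0], [-0.087, -0.996, -0.001], [-0.0, 0.001, -1.0]]
'wrist_force': [4.307, -4.662, -2.016], 'wrist_torque': [-1.064, -0.843, 0.068], 'finger_gap': 0.102, 'grip_force': 10.003}
```

```bash

python3 -m handwheel '[{"tx":0,"ty":0,"tz":0,"rx":0,"ry":0,"rz":0.03,"hand":-1},{"tx":0,"ty":0,"tz":0,"rx":0,"ry":0,"rz":0.06,"hand":-1},{"tx":0,"ty":0,"tz":0,"rx":0,"ry":0,"rz":0.06,"hand":-1}]' 10 | grep -E "rot"
python3 -c "from h import *; st()"|cut -c 140-
python3 -m handwheel '[{"tx":0,"ty":0,"tz":0,"rx":0,"ry":0,"rz":0.03,"hand":-1},{"tx":0,"ty":0,"tz":0,"rx":0,"ry":0,"rz":0.06,"hand":-1},{"tx":0,"ty":0,"tz":0,"rx":0,"ry":0,"rz":0.06,"hand":-1}]' 10 | grep -E "rot"
python3 - <<'E'
from h import *
for i in range(4):
    s=env.sense();print(s["wrist_torque"][2],s["finger_gap"]);c=cam("top")
E
```

```text
ee_rot: [[0.993, -0.117, -0.0], [-0.117, -0.993, -0.001], [-0.0, 0.001, -1.0]]
'wrist_force': [3.078, -3.803, -2.392], 'wrist_torque': [-1.073, -0.827, -0.001], 'finger_gap': 0.098, 'grip_force': 10.011}
ee_rot: [[0.989, -0.146, -0.0], [-0.146, -0.989, -0.001], [-0.0, 0.001, -1.0]]
0.1651482425587 0.09761492977065422
0.12559486491715613 0.09593604582981857
0.14733916742177758 0.09688944552920345
0.08622282240760482 0.09487547001555847
```

Torque settled at about 0.13 N m, which is the clockwise stop (1.25 rad), held for over 0.2 s. Now I turn back anticlockwise.

```bash

python3 -m handwheel '[{"tx":0,"ty":0,"tz":0,"rx":0,"ry":0,"rz":-0.1,"hand":-1},{"tx":0,"ty":0,"tz":0,"rx":0,"ry":0,"rz":-0.2,"hand":-1},{"tx":0,"ty":0,"tz":0,"rx":0,"ry":0,"rz":-0.3,"hand":-1},{"tx":0,"ty":0,"tz":0,"rx":0,"ry":0,"rz":-0.4,"hand":-1},{"tx":0,"ty":0,"tz":0,"rx":0,"ry":0,"rz":-0.4,"hand":-1}]' 10 | grep -E "rot"
python3 -c "from h import *; st()"|cut -c 50-
python3 -m handwheel '[{"tx":0,"ty":0,"tz":0,"rx":0,"ry":0,"rz":-0.1,"hand":-1},{"tx":0,"ty":0,"tz":0,"rx":0,"ry":0,"rz":-0.2,"hand":-1},{"tx":0,"ty":0,"tz":0,"rx":0,"ry":0,"rz":-0.3,"hand":-1},{"tx":0,"ty":0,"tz":0,"rx":0,"ry":0,"rz":-0.4,"hand":-1},{"tx":0,"ty":0,"tz":0,"rx":0,"ry":0,"rz":-0.4,"hand":-1}]' 10 | grep -E "rot"
python3 -c "from h import *; st()"|cut -c 50-
```

```text
ee_rot: [[0.998, 0.056, -0.001], [0.056, -0.998, -0.001], [-0.001, 0.001, -1.0]]
774], 'ee_rot': [[0.998, 0.056, -0.001], [0.056, -0.998, -0.001], [-0.001, 0.001, -1.0]], 'wrist_force': [2.199, -4.216, 0.309], 'wrist_torque': [-1.218, -0.603, 0.027], 'finger_gap': 0.093, 'grip_force': 10.0}
ee_rot: [[0.968, 0.253, -0.0], [0.253, -0.968, -0.001], [-0.001, 0.0, -1.0]]
.763], 'ee_rot': [[0.968, 0.253, -0.0], [0.253, -0.968, -0.001], [-0.001, 0.0, -1.0]], 'wrist_force': [3.945, -4.246, -0.496], 'wrist_torque': [-1.184, -0.8, -0.031], 'finger_gap': 0.095, 'grip_force': 10.0}
```

```bash

python3 -m handwheel '[{"tx":0,"ty":0,"tz":0,"rx":0,"ry":0,"rz":-0.1,"hand":-1},{"tx":0,"ty":0,"tz":0,"rx":0,"ry":0,"rz":-0.2,"hand":-1},{"tx":0,"ty":0,"tz":0,"rx":0,"ry":0,"rz":-0.3,"hand":-1},{"tx":0,"ty":0,"tz":0,"rx":0,"ry":0,"rz":-0.4,"hand":-1},{"tx":0,"ty":0,"tz":0,"rx":0,"ry":0,"rz":-0.4,"hand":-1}]' 10 | grep -E "rot"
python3 -c "from h import *; st()"|cut -c 130-
python3 -m handwheel '[{"tx":0,"ty":0,"tz":0,"rx":0,"ry":0,"rz":-0.1,"hand":-1},{"tx":0,"ty":0,"tz":0,"rx":0,"ry":0,"rz":-0.2,"hand":-1},{"tx":0,"ty":0,"tz":0,"rx":0,"ry":0,"rz":-0.3,"hand":-1},{"tx":0,"ty":0,"tz":0,"rx":0,"ry":0,"rz":-0.4,"hand":-1},{"tx":0,"ty":0,"tz":0,"rx":0,"ry":0,"rz":-0.4,"hand":-1}]' 10 | grep -E "rot"
python3 -c "from h import *; st()"|cut -c 130-
python3 -m handwheel '[{"tx":0,"ty":0,"tz":0,"rx":0,"ry":0,"rz":-0.1,"hand":-1},{"tx":0,"ty":0,"tz":0,"rx":0,"ry":0,"rz":-0.2,"hand":-1},{"tx":0,"ty":0,"tz":0,"rx":0,"ry":0,"rz":-0.3,"hand":-1},{"tx":0,"ty":0,"tz":0,"rx":0,"ry":0,"rz":-0.4,"hand":-1},{"tx":0,"ty":0,"tz":0,"rx":0,"ry":0,"rz":-0.4,"hand":-1}]' 10 | grep -E "rot"
python3 -c "from h import *; st()"|cut -c 130-
python3 -m handwheel '[{"tx":0,"ty":0,"tz":0,"rx":0,"ry":0,"rz":-0.1,"hand":-1},{"tx":0,"ty":0,"tz":0,"rx":0,"ry":0,"rz":-0.2,"hand":-1},{"tx":0,"ty":0,"tz":0,"rx":0,"ry":0,"rz":-0.3,"hand":-1},{"tx":0,"ty":0,"tz":0,"rx":0,"ry":0,"rz":-0.4,"hand":-1},{"tx":0,"ty":0,"tz":0,"rx":0,"ry":0,"rz":-0.4,"hand":-1}]' 10 | grep -E "rot"
python3 -c "from h import *; st()"|cut -c 50-
```

```text
ee_rot: [[0.898, 0.439, -0.001], [0.439, -0.898, -0.0], [-0.001, 0.0, -1.0]]
-1.0]], 'wrist_force': [2.553, -4.599, 0.404], 'wrist_torque': [-1.092, -0.692, -0.041], 'finger_gap': 0.093, 'grip_force': 10.001}
ee_rot: [[0.794, 0.608, -0.001], [0.608, -0.794, -0.0], [-0.001, -0.0, -1.0]]
-1.0]], 'wrist_force': [1.701, -3.318, 0.743], 'wrist_torque': [-1.117, -0.561, -0.029], 'finger_gap': 0.098, 'grip_force': 10.0}
ee_rot: [[0.657, 0.754, -0.001], [0.754, -0.657, -0.0], [-0.001, -0.001, -1.0]]
 -1.0]], 'wrist_force': [1.999, -4.62, 0.961], 'wrist_torque': [-1.023, -0.493, 0.004], 'finger_gap': 0.093, 'grip_force': 10.0}
ee_rot: [[0.495, 0.869, -0.001], [0.869, -0.495, -0.0], [-0.001, -0.001, -1.0]]
656], 'ee_rot': [[0.495, 0.869, -0.001], [0.869, -0.495, -0.0], [-0.001, -0.001, -1.0]], 'wrist_force': [0.075, -4.19, 0.551], 'wrist_torque': [-0.983, -0.41, 0.014], 'finger_gap': 0.096, 'grip_force': 9.999}
```

```bash

python3 -m handwheel '[{"tx":0,"ty":0,"tz":0,"rx":0,"ry":0,"rz":-0.1,"hand":-1},{"tx":0,"ty":0,"tz":0,"rx":0,"ry":0,"rz":-0.2,"hand":-1},{"tx":0,"ty":0,"tz":0,"rx":0,"ry":0,"rz":-0.3,"hand":-1},{"tx":0,"ty":0,"tz":0,"rx":0,"ry":0,"rz":-0.4,"hand":-1},{"tx":0,"ty":0,"tz":0,"rx":0,"ry":0,"rz":-0.4,"hand":-1}]' 10 | grep -E "rot"
python3 -c "from h import *; st()"|cut -c 130-
python3 -m handwheel '[{"tx":0,"ty":0,"tz":0,"rx":0,"ry":0,"rz":-0.1,"hand":-1},{"tx":0,"ty":0,"tz":0,"rx":0,"ry":0,"rz":-0.2,"hand":-1},{"tx":0,"ty":0,"tz":0,"rx":0,"ry":0,"rz":-0.26,"hand":-1},{"tx":0,"ty":0,"tz":0,"rx":0,"ry":0,"rz":-0.26,"hand":-1}]' 10 | grep -E "rot"
python3 -c "from h import *; st()"|cut -c 130-
python3 -m handwheel '[{"tx":0,"ty":0,"tz":0,"rx":0,"ry":0,"rz":-0.06,"hand":-1},{"tx":0,"ty":0,"tz":0,"rx":0,"ry":0,"rz":-0.12,"hand":-1},{"tx":0,"ty":0,"tz":0,"rx":0,"ry":0,"rz":-0.12,"hand":-1}]' 10 | grep -E "rot"
python3 -c "from h import *; st()"|cut -c 130-
python3 -m handwheel '[{"tx":0,"ty":0,"tz":0,"rx":0,"ry":0,"rz":-0.06,"hand":-1},{"tx":0,"ty":0,"tz":0,"rx":0,"ry":0,"rz":-0.12,"hand":-1},{"tx":0,"ty":0,"tz":0,"rx":0,"ry":0,"rz":-0.12,"hand":-1}]' 10 | grep -E "rot"
python3 -c "from h import *; st()"|cut -c 50-
```

```text
ee_rot: [[0.313, 0.95, -0.001], [0.95, -0.313, -0.0], [-0.001, -0.001, -1.0]]
-1.0]], 'wrist_force': [0.323, -3.397, 1.404], 'wrist_torque': [-0.934, -0.259, -0.013], 'finger_gap': 0.099, 'grip_force': 9.999}
ee_rot: [[0.187, 0.982, -0.001], [0.982, -0.187, -0.0], [-0.0, -0.001, -1.0]]
 -1.0]], 'wrist_force': [0.442, -2.381, 0.865], 'wrist_torque': [-0.878, -0.094, -0.025], 'finger_gap': 0.093, 'grip_force': 10.0}
ee_rot: [[0.124, 0.992, -0.001], [0.992, -0.124, -0.0], [-0.0, -0.001, -1.0]]
 -1.0]], 'wrist_force': [-0.31, -3.131, 0.543], 'wrist_torque': [-0.931, -0.135, 0.022], 'finger_gap': 0.096, 'grip_force': 10.0}
ee_rot: [[0.063, 0.998, -0.0], [0.998, -0.063, 0.0], [0.0, -0.0, -1.0]]
7.649], 'ee_rot': [[0.063, 0.998, -0.0], [0.998, -0.063, 0.0], [0.0, -0.0, -1.0]], 'wrist_force': [1.513, -3.334, 0.649], 'wrist_torque': [-0.823, -0.185, 0.007], 'finger_gap': 0.098, 'grip_force': 10.0}
```

```bash
python3 - <<'E'
from h import *
S=dict(np.load("scene0.npz"));a=plane(S,(346.6,276),108)-plane(S,(341.1,272.4),108);print("slot dir",a,np.degrees(np.arctan2(a[1],a[0])))
E
python3 -m handwheel '[{"tx":0,"ty":0,"tz":0,"rx":0,"ry":0,"rz":-0.06,"hand":-1},{"tx":0,"ty":0,"tz":0,"rx":0,"ry":0,"rz":-0.12,"hand":-1},{"tx":0,"ty":0,"tz":0,"rx":0,"ry":0,"rz":-0.12,"hand":-1}]' 10 | grep -E "rot"
python3 -c "from h import *; st()"|cut -c 130-
python3 -m handwheel '[{"tx":0,"ty":0,"tz":0,"rx":0,"ry":0,"rz":-0.06,"hand":-1},{"tx":0,"ty":0,"tz":0,"rx":0,"ry":0,"rz":-0.12,"hand":-1},{"tx":0,"ty":0,"tz":0,"rx":0,"ry":0,"rz":-0.12,"hand":-1}]' 10 | grep -E "rot"
python3 -c "from h import *; st()"|cut -c 50-
```

```text
slot dir [-4.58761753 10.06741317  0.        ] 114.49827059994627
ee_rot: [[0.003, 1.0, -0.0], [1.0, -0.003, 0.0], [0.0, -0.0, -1.0]]
ist_force': [1.043, -2.63, -0.688], 'wrist_torque': [-0.714, -0.184, 0.015], 'finger_gap': 0.094, 'grip_force': 10.0}
ee_rot: [[-0.057, 0.998, -0.0], [0.998, 0.057, 0.0], [0.0, -0.0, -1.0]]
7.663], 'ee_rot': [[-0.057, 0.998, -0.0], [0.998, 0.057, 0.0], [0.0, -0.0, -1.0]], 'wrist_force': [0.846, -3.459, 0.105], 'wrist_torque': [-0.728, -0.155, 0.048], 'finger_gap': 0.099, 'grip_force': 10.0}
```

The slot is seen at about 114°; the tool is at 93°. I continue towards it and feel for the stop.

```bash

python3 -m handwheel '[{"tx":0,"ty":0,"tz":0,"rx":0,"ry":0,"rz":-0.1,"hand":-1},{"tx":0,"ty":0,"tz":0,"rx":0,"ry":0,"rz":-0.2,"hand":-1},{"tx":0,"ty":0,"tz":0,"rx":0,"ry":0,"rz":-0.3,"hand":-1},{"tx":0,"ty":0,"tz":0,"rx":0,"ry":0,"rz":-0.3,"hand":-1}]' 10 | grep -E "rot"
python3 -c "from h import *; st()"|cut -c 130-
python3 -m handwheel '[{"tx":0,"ty":0,"tz":0,"rx":0,"ry":0,"rz":-0.06,"hand":-1},{"tx":0,"ty":0,"tz":0,"rx":0,"ry":0,"rz":-0.12,"hand":-1},{"tx":0,"ty":0,"tz":0,"rx":0,"ry":0,"rz":-0.12,"hand":-1}]' 10 | grep -E "rot"
python3 -c "from h import *; st()"|cut -c 130-
python3 -m handwheel '[{"tx":0,"ty":0,"tz":0,"rx":0,"ry":0,"rz":-0.06,"hand":-1},{"tx":0,"ty":0,"tz":0,"rx":0,"ry":0,"rz":-0.12,"hand":-1},{"tx":0,"ty":0,"tz":0,"rx":0,"ry":0,"rz":-0.12,"hand":-1}]' 10 | grep -E "rot"
python3 -c "from h import *; st()"|cut -c 50-
```

```text
ee_rot: [[-0.205, 0.979, -0.001], [0.979, 0.205, 0.0], [0.0, -0.0, -1.0]]
], 'wrist_force': [-0.886, -2.32, 0.93], 'wrist_torque': [-0.543, 0.073, 0.029], 'finger_gap': 0.096, 'grip_force': 9.999}
ee_rot: [[-0.263, 0.965, -0.001], [0.965, 0.263, 0.0], [0.0, -0.0, -1.0]]
]], 'wrist_force': [-0.645, -0.563, -0.338], 'wrist_torque': [-0.379, 0.257, 0.024], 'finger_gap': 0.097, 'grip_force': 10.0}
ee_rot: [[-0.321, 0.947, -0.001], [0.947, 0.321, 0.0], [0.0, -0.001, -1.0]]
63], 'ee_rot': [[-0.321, 0.947, -0.001], [0.947, 0.321, 0.0], [0.0, -0.001, -1.0]], 'wrist_force': [-3.029, -0.884, 0.554], 'wrist_torque': [-0.217, 0.505, 0.028], 'finger_gap': 0.096, 'grip_force': 10.0}
```

```bash

python3 -m handwheel '[{"tx":0,"ty":0,"tz":0,"rx":0,"ry":0,"rz":-0.05,"hand":-1},{"tx":0,"ty":0,"tz":0,"rx":0,"ry":0,"rz":-0.1,"hand":-1},{"tx":0,"ty":0,"tz":0,"rx":0,"ry":0,"rz":-0.1,"hand":-1}]' 10 | grep -E "rot"
python3 -c "from h import *; st()"|cut -c 130-
python3 -m handwheel '[{"tx":0,"ty":0,"tz":0,"rx":0,"ry":0,"rz":-0.03,"hand":-1},{"tx":0,"ty":0,"tz":0,"rx":0,"ry":0,"rz":-0.06,"hand":-1},{"tx":0,"ty":0,"tz":0,"rx":0,"ry":0,"rz":-0.06,"hand":-1}]' 10 | grep -E "rot"
python3 - <<'E'
from h import *
for i in range(4):
    s=env.sense();print(np.round(s["wrist_torque"],3),np.round(s["wrist_force"],1),s["finger_gap"]);c=cam("top")
E
```

```text
ee_rot: [[-0.368, 0.93, -0.001], [0.93, 0.368, 0.0], [0.0, -0.001, -1.0]]
]], 'wrist_force': [-4.039, -0.223, 1.459], 'wrist_torque': [-0.16, 0.823, -0.035], 'finger_gap': 0.095, 'grip_force': 10.001}
ee_rot: [[-0.394, 0.919, -0.001], [0.919, 0.394, -0.0], [0.0, -0.001, -1.0]]
[ 0.093  1.029 -0.066] [-4.5  0.5  0.3] 0.09585599296717498
[ 0.07   1.058 -0.021] [-5.   0.2  1.3] 0.1003792788053016
[ 0.044  1.047 -0.008] [-4.6  0.5  1.2] 0.09341841952678974
[0.108 1.152 0.011] [-4.7  0.7  1. ] 0.09807705724559147
```

```bash

python3 -m handwheel '[{"tx":0,"ty":0,"tz":0,"rx":0,"ry":0,"rz":-0.03,"hand":-1},{"tx":0,"ty":0,"tz":0,"rx":0,"ry":0,"rz":-0.06,"hand":-1},{"tx":0,"ty":0,"tz":0,"rx":0,"ry":0,"rz":-0.06,"hand":-1}]' 10 | grep -E "rot"
python3 - <<'E'
from h import *
for i in range(3):
    s=env.sense();print(np.round(s["wrist_torque"],3),np.round(s["wrist_force"],1),s["finger_gap"]);c=cam("top")
E
python3 -m handwheel '[{"tx":0,"ty":0,"tz":0,"rx":0,"ry":0,"rz":-0.03,"hand":-1},{"tx":0,"ty":0,"tz":0,"rx":0,"ry":0,"rz":-0.06,"hand":-1},{"tx":0,"ty":0,"tz":0,"rx":0,"ry":0,"rz":-0.06,"hand":-1}]' 10 | grep -E "rot"
python3 - <<'E'
from h import *
for i in range(4):
    s=env.sense();print(np.round(s["wrist_torque"],3),np.round(s["wrist_force"],1),s["finger_gap"]);c=cam("top")
E
```

```text
ee_rot: [[-0.422, 0.906, -0.001], [0.906, 0.422, -0.0], [0.0, -0.001, -1.0]]
[0.116 1.271 0.039] [-4.7  0.8  1.5] 0.09567652993687466
[0.047 1.255 0.02 ] [-5.2  0.3  1.4] 0.09549102411809199
[ 0.085  1.243 -0.039] [-5.8 -0.4  1.6] 0.09613324953013047
ee_rot: [[-0.449, 0.893, -0.001], [0.893, 0.449, -0.0], [0.0, -0.001, -1.0]]
[ 0.113  1.298 -0.022] [-4.8  0.6  0.9] 0.09905694251503784
[ 0.142  1.296 -0.063] [-5.1  0.4  1. ] 0.09480195507227294
[ 0.135  1.259 -0.036] [-4.8 -0.2  0.8] 0.09849811797594407
[ 0.177  1.298 -0.004] [-5.2  0.3  1.5] 0.09670007620766684
```

```bash

python3 -m handwheel '[{"tx":0,"ty":0,"tz":0,"rx":0,"ry":0,"rz":-0.04,"hand":-1},{"tx":0,"ty":0,"tz":0,"rx":0,"ry":0,"rz":-0.08,"hand":-1},{"tx":0,"ty":0,"tz":0,"rx":0,"ry":0,"rz":-0.08,"hand":-1}]' 10 | grep -E "rot"
python3 - <<'E'
from h import *
for i in range(3):
    s=env.sense();print(np.round(s["wrist_torque"],3),np.round(s["wrist_force"],1),s["finger_gap"]);c=cam("top")
E
python3 -m handwheel '[{"tx":0,"ty":0,"tz":0,"rx":0,"ry":0,"rz":-0.03,"hand":-1},{"tx":0,"ty":0,"tz":0,"rx":0,"ry":0,"rz":-0.06,"hand":-1},{"tx":0,"ty":0,"tz":0,"rx":0,"ry":0,"rz":-0.06,"hand":-1}]' 10 | grep -E "rot"
python3 - <<'E'
from h import *
for i in range(4):
    s=env.sense();print(np.round(s["wrist_torque"],3),np.round(s["wrist_force"],1),s["finger_gap"]);c=cam("top")
E
```

```text
ee_rot: [[-0.485, 0.875, -0.0], [0.875, 0.485, 0.0], [0.0, -0.0, -1.0]]
[ 0.153  1.223 -0.108] [-5.3  1.2  0.6] 0.09505559559349108
[ 0.162  1.226 -0.062] [-4.7 -0.1  0.5] 0.09770504317443374
[ 0.232  1.209 -0.086] [-5.1  0.2  0.6] 0.09601427023539694
ee_rot: [[-0.511, 0.86, -0.0], [0.86, 0.511, 0.0], [0.0, -0.0, -1.0]]
[ 0.284  1.175 -0.128] [-6.   1.5  0.7] 0.10037861524064937
[ 0.254  1.21  -0.146] [-4.3  0.2  0.1] 0.09774488461118995
[ 0.26   1.259 -0.148] [-4.4  1.2 -0.3] 0.10223548314425197
[ 0.301  1.145 -0.129] [-5.3  1.4  0.1] 0.10019064695416646
```

The anticlockwise stop is felt (-0.14 N m at 120.7°). I ease back slightly, relieve the side load, firm the grip and try the lift.

```bash

python3 -m handwheel '[{"tx":0.003,"ty":-0.005,"tz":0,"rx":0,"ry":0,"rz":0.06,"hand":-1},{"tx":0.003,"ty":-0.005,"tz":0,"rx":0,"ry":0,"rz":0.06,"hand":-1},{"tx":0.003,"ty":-0.005,"tz":0,"rx":0,"ry":0,"rz":0.06,"hand":-1}]' 16
python3 -c "from h import *; st()"|cut -c 130-
python3 -m handwheel '[{"tx":0,"ty":0,"tz":-0.02,"rx":0,"ry":0,"rz":0,"hand":-1},{"tx":0,"ty":0,"tz":-0.04,"rx":0,"ry":0,"rz":0,"hand":-1},{"tx":0,"ty":0,"tz":-0.06,"rx":0,"ry":0,"rz":0,"hand":-1},{"tx":0,"ty":0,"tz":-0.06,"rx":0,"ry":0,"rz":0,"hand":-1}]' 16
python3 -c "from h import *; st()"|cut -c 130-
```

```text
clock: 18.45
eef_pos: [529.6, 90.0, 307.6]
ee_rot: [[-0.484, 0.875, 0.0], [0.875, 0.484, 0.0], [0.0, 0.0, -1.0]]
wrist_force: [-3.2, 1.4, -1.2]
finger_gap: 0.094
grip_force: 16.0
'wrist_force': [-3.245, 1.424, -1.22], 'wrist_torque': [0.219, 0.798, -0.088], 'finger_gap': 0.094, 'grip_force': 16.004}
clock: 18.78
eef_pos: [529.7, 89.8, 314.3]
ee_rot: [[-0.483, 0.876, 0.001], [0.876, 0.483, -0.0], [-0.001, 0.0, -1.0]]
wrist_force: [-3.1, 0.0, 1.1]
finger_gap: 0.097
grip_force: 16.0
1.0]], 'wrist_force': [-3.104, 0.002, 1.078], 'wrist_torque': [-0.037, 0.688, -0.039], 'finger_gap': 0.097, 'grip_force': 16.001}
```

It rose 6.7 mm without resistance, more than the 4 mm play, so the bit is in the slot. I keep drawing.

```bash

python3 -m handwheel '[{"tx":0,"ty":0,"tz":-0.04,"rx":0,"ry":0,"rz":0,"hand":-1},{"tx":0,"ty":0,"tz":-0.08,"rx":0,"ry":0,"rz":0,"hand":-1},{"tx":0,"ty":0,"tz":-0.12,"rx":0,"ry":0,"rz":0,"hand":-1},{"tx":0,"ty":0,"tz":-0.12,"rx":0,"ry":0,"rz":0,"hand":-1}]' 16
python3 -m handwheel '[{"tx":0,"ty":0,"tz":-0.1,"rx":0,"ry":0,"rz":0,"hand":-1},{"tx":0,"ty":0,"tz":-0.3,"rx":0,"ry":0,"rz":0,"hand":-1},{"tx":0,"ty":0,"tz":-0.5,"rx":0,"ry":0,"rz":0,"hand":-1},{"tx":0,"ty":0,"tz":-0.7,"rx":0,"ry":0,"rz":0,"hand":-1},{"tx":0,"ty":0,"tz":-0.7,"rx":0,"ry":0,"rz":0,"hand":-1}]' 16
python3 - <<'E'
from h import *
st()
c=cam("scene");a=cv2.resize(c["image"][130:320,250:400],None,fx=3.1,fy=3.1,interpolation=cv2.INTER_CUBIC);cv2.imwrite("pics/s4.png",a)
E
```

```text
clock: 19.12
eef_pos: [530.2, 90.1, 327.0]
ee_rot: [[-0.483, 0.876, 0.003], [0.876, 0.483, 0.001], [-0.001, 0.003, -1.0]]
wrist_force: [0.3, -0.3, -0.7]
finger_gap: 0.091
grip_force: 16.0
clock: 19.53
eef_pos: [530.2, 90.5, 399.7]
ee_rot: [[-0.483, 0.876, 0.006], [0.876, 0.483, 0.001], [-0.002, 0.005, -1.0]]
wrist_force: [0.8, 0.4, 0.6]
finger_gap: 0.095
grip_force: 16.0
{'clock': 19.533, 'eef_pos': [530.242, 90.533, 399.701], 'ee_rot': [[-0.483, 0.876, 0.006], [0.876, 0.483, 0.001], [-0.002, 0.005, -1.0]], 'wrist_force': [0.828, 0.443, 0.597], 'wrist_torque': [0.027, -0.103, 0.019], 'finger_gap': 0.095, 'grip_force': 16.0}
```

View pics/s4.png

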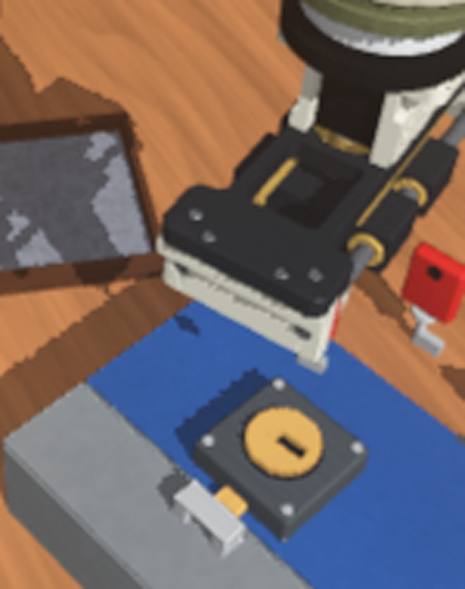

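The key is drawn out: the keyhole slot at crop (290,442) is empty, the bolt at (232,500) stands in the keeper, and the red head is in the grip at (335,315). I carry it to the tray.

```bash

python3 -m handwheel '[{"tx":-0.3,"ty":-0.16,"tz":0,"rx":0,"ry":0,"rz":0,"hand":-1},{"tx":-0.62,"ty":-0.33,"tz":0,"rx":0,"ry":0,"rz":0,"hand":-1},{"tx":-0.935,"ty":-0.49,"tz":0,"rx":0,"ry":0,"rz":0,"hand":-1},{"tx":-0.935,"ty":-0.49,"tz":0,"rx":0,"ry":0,"rz":0,"hand":-1}]' 16 | grep eef
python3 -m handwheel '[{"tx":-0.3,"ty":-0.16,"tz":0,"rx":0,"ry":0,"rz":0,"hand":-1},{"tx":-0.62,"ty":-0.33,"tz":0,"rx":0,"ry":0,"rz":0,"hand":-1},{"tx":-0.935,"ty":-0.49,"tz":0,"rx":0,"ry":0,"rz":0,"hand":-1},{"tx":-0.935,"ty":-0.49,"tz":0,"rx":0,"ry":0,"rz":0,"hand":-1}]' 16| grep eef
python3 -m handwheel '[{"tx":-0.3,"ty":-0.16,"tz":0,"rx":0,"ry":0,"rz":0,"hand":-1},{"tx":-0.62,"ty":-0.33,"tz":0,"rx":0,"ry":0,"rz":0,"hand":-1},{"tx":-0.935,"ty":-0.49,"tz":0,"rx":0,"ry":0,"rz":0,"hand":-1},{"tx":-0.935,"ty":-0.49,"tz":0,"rx":0,"ry":0,"rz":0,"hand":-1},{"tx":-0.935,"ty":-0.49,"tz":0,"rx":0,"ry":0,"rz":0,"hand":-1}]' 16
python3 - <<'E'
from h import *
c=cam("scene");cv2.imwrite("pics/s5.png",cv2.resize(c["image"][100:260,190:400],None,fx=3,fy=3,interpolation=cv2.INTER_CUBIC))
E
```

```text
eef_pos: [531.5, -22.7, 394.5]
eef_pos: [533.5, -128.3, 394.5]
clock: 20.67
eef_pos: [535.8, -228.8, 394.7]
ee_rot: [[-0.479, 0.878, -0.001], [0.878, 0.479, 0.0], [0.001, -0.001, -1.0]]
wrist_force: [0.5, -0.2, -1.0]
finger_gap: 0.097
grip_force: 16.0
```

View pics/s5.png

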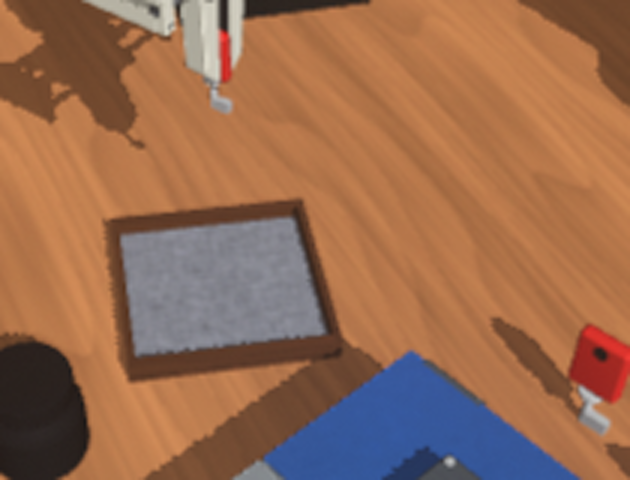

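The key hangs straight in the grip (crop 225,60; bit at 220,100) above the tray. I lower it until the foot is just over the lining.

```bash

python3 -m handwheel '[{"tx":0,"ty":0,"tz":0.3,"rx":0,"ry":0,"rz":0,"hand":-1},{"tx":0,"ty":0,"tz":0.6,"rx":0,"ry":0,"rz":0,"hand":-1},{"tx":0,"ty":0,"tz":0.9,"rx":0,"ry":0,"rz":0,"hand":-1},{"tx":0,"ty":0,"tz":1,"rx":0,"ry":0,"rz":0,"hand":-1},{"tx":0,"ty":0,"tz":1,"rx":0,"ry":0,"rz":0,"hand":-1}]' 16 | grep -E "eef|force"
python3 -m handwheel '[{"tx":0,"ty":0,"tz":0.25,"rx":0,"ry":0,"rz":0,"hand":-1},{"tx":0,"ty":0,"tz":0.45,"rx":0,"ry":0,"rz":0,"hand":-1},{"tx":0,"ty":0,"tz":0.6,"rx":0,"ry":0,"rz":0,"hand":-1},{"tx":0,"ty":0,"tz":0.69,"rx":0,"ry":0,"rz":0,"hand":-1},{"tx":0,"ty":0,"tz":0.69,"rx":0,"ry":0,"rz":0,"hand":-1}]' 16 | grep -E "eef|force"
python3 -m handwheel '[{"tx":0,"ty":0,"tz":0.03,"rx":0,"ry":0,"rz":0,"hand":-1},{"tx":0,"ty":0,"tz":0.03,"rx":0,"ry":0,"rz":0,"hand":-1},{"tx":0,"ty":0,"tz":0.03,"rx":0,"ry":0,"rz":0,"hand":-1}]' 16 | grep -E "eef|force"
```

```text
eef_pos: [535.9, -225.1, 293.6]
wrist_force: [0.3, 0.2, -1.0]
grip_force: 16.0
eef_pos: [536.5, -226.1, 226.5]
wrist_force: [-0.3, -0.2, -0.1]
grip_force: 16.0
eef_pos: [536.6, -226.7, 224.7]
wrist_force: [0.5, -0.4, -0.6]
grip_force: 16.0
```

```bash

python3 -m handwheel '[{"tx":0,"ty":0,"tz":0,"rx":0,"ry":0,"rz":0,"hand":-0.6},{"tx":0,"ty":0,"tz":0,"rx":0,"ry":0,"rz":0,"hand":0.2},{"tx":0,"ty":0,"tz":0,"rx":0,"ry":0,"rz":0,"hand":0.6},{"tx":0,"ty":0,"tz":0,"rx":0,"ry":0,"rz":0,"hand":1},{"tx":0,"ty":0,"tz":0,"rx":0,"ry":0,"rz":0,"hand":1}]'| grep -E "eef|force|gap"
python3 -m handwheel '[{"tx":0,"ty":0,"tz":0,"rx":0,"ry":0,"rz":0,"hand":1},{"tx":0,"ty":0,"tz":0,"rx":0,"ry":0,"rz":0,"hand":1},{"tx":0,"ty":0,"tz":0,"rx":0,"ry":0,"rz":0,"hand":1},{"tx":0,"ty":0,"tz":0,"rx":0,"ry":0,"rz":0,"hand":1}]'| grep -E "eef|force|gap"
python3 -m handwheel '[{"tx":0,"ty":0,"tz":-0.2,"rx":0,"ry":0,"rz":0,"hand":1},{"tx":0,"ty":0,"tz":-0.4,"rx":0,"ry":0,"rz":0,"hand":1},{"tx":0,"ty":0,"tz":-0.7,"rx":0,"ry":0,"rz":0,"hand":1},{"tx":0,"ty":0,"tz":-1,"rx":0,"ry":0,"rz":0,"hand":1},{"tx":0,"ty":0,"tz":-1,"rx":0,"ry":0,"rz":0,"hand":1}]'| grep -E "eef|force|gap"
python3 -m handwheel '[{"tx":0,"ty":0,"tz":-0.3,"rx":0,"ry":0,"rz":0,"hand":1},{"tx":0,"ty":0,"tz":-0.6,"rx":0,"ry":0,"rz":0,"hand":1},{"tx":0,"ty":0,"tz":-0.9,"rx":0,"ry":0,"rz":0,"hand":1},{"tx":0,"ty":0,"tz":-0.9,"rx":0,"ry":0,"rz":0,"hand":1}]'| grep -E "eef|force|gap"
python3 - <<'E'
from h import *
c=cam("scene");cv2.imwrite("pics/s6.png",c["image"])
E
```

```text
eef_pos: [536.2, -226.8, 223.8]
wrist_force: [0.8, 0.1, 0.3]
finger_gap: 0.403
grip_force: 0.0
eef_pos: [536.2, -226.7, 223.7]
wrist_force: [-0.6, -0.5, -0.0]
finger_gap: 0.694
grip_force: 0.0
eef_pos: [537.5, -226.7, 328.6]
wrist_force: [0.8, 0.3, -0.5]
finger_gap: 0.994
grip_force: 0.0
eef_pos: [537.4, -226.5, 418.7]
wrist_force: [-0.1, -0.3, -0.2]
finger_gap: 0.997
grip_force: 0.0
```

View pics/s6.png

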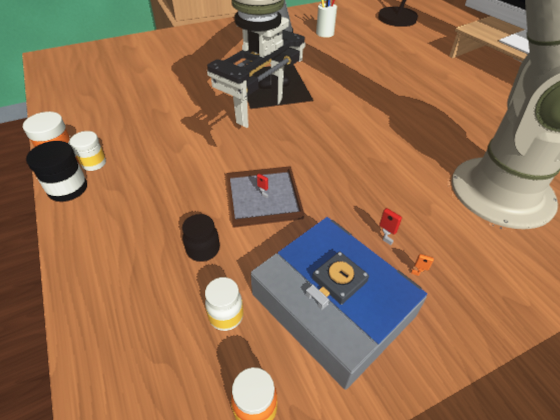

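The key is in the tray (head at pixel 262,182) and the jars are in place at (224,303), (201,237) and (254,395). A last numerical check of the head's height and the bolt before handing in.

```bash
python3 - <<'E'
from h import *
p={}
for n,b in(("scene",(228,168,302,222)),("top",(295,170,390,270))):
    c=cam(n);h=cv2.cvtColor(c["image"],cv2.COLOR_BGR2HSV);m=cv2.inRange(h,(0,140,70),(8,255,255))|cv2.inRange(h,(172,140,70),(180,255,255))
    q=np.argwhere(m[b[1]:b[3],b[0]:b[2]]);p[n]=(c,q.mean(0)[::-1]+b[:2] if len(q) else None,len(q));print(n,p[n][1:])
S=p["scene"][0]
if p["top"][1] is not None:print(tri(S,p["scene"][1],p["top"][0],p["top"][1]))
for z in(10,49):print(z,plane(S,p["scene"][1],z))
# bolt: front end hidden in keeper; visible brass between case face and keeper
R=np.array(S["orientation"]);K=np.array(S["camera_matrix"]);a=np.radians(16.4)
h=cv2.cvtColor(S["image"],cv2.COLOR_BGR2HSV);m=cv2.inRange(h,(13,100,90),(30,255,255))
for im in(np.load("scene0.npz")["image"],S["image"]):
    m=cv2.inRange(cv2.cvtColor(im,cv2.COLOR_BGR2HSV),(13,100,90),(30,255,255));k,l,s,ce=cv2.connectedComponentsWithStats(m)
    for i in range(1,k):
        if 310<ce[i][0]<335 and 284<ce[i][1]<300:
            u=np.argwhere(l==i)[:,::-1];P=np.array([plane(S,x,95) for x in u])[:,:2]-[530,89.4];x=P@[np.cos(a),np.sin(a)];print("bolt x extent",x.min(),x.max(),s[i,4])
E
```

```text
scene (array([261.91549296, 181.0915493 ]), 142)
top (array([346.34693878, 217.81632653]), 49)
(array([ 538.20636802, -227.3449716 ,   49.89587631]), np.float64(0.8693586190631116))
10 [ 522.09623588 -266.78979274   10.        ]
49 [ 538.15617351 -228.54477533   49.        ]
bolt x extent 37.9907509825579 45.0659775435356 37
bolt x extent 37.9907509825579 47.7995764323589 54
```

The head's centre is about 49 mm above the desk (limit 55) and within 3 mm of the tray's centre. The bolt is in the keeper and the gripper is clear, so I hand in.

```bash
python3 -c "
from workcell import env
print(env.sign_off())"
```

```text
the job is handed in; nothing more can be done
None
```

The job is handed in and no verdict came back: I turned the key to the clockwise stop, so the bolt is in the keeper, then drew it out at the anticlockwise stop; it stands upright at the tray's centre (head about 49 mm up, limit 55), the jars look unmoved and no force limit was approached.

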